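Hold a sample cell in the beam of a hobby light bench

ROBOT

A 6-joint arm with a two-finger parallel gripper is mounted at the origin on the work surface. World frame = base frame: x ahead of the robot, y to its left, z up, the work surface at z = 0. Lengths are in mm, angles in rad, forces in N, time in s.
With the tool pointing down it reaches from about 275 to 975 mm from the base axis. Payload 8.4 kg.
Tool frame: the origin (TCP) lies on the centre line of the jaws, within the pads' length; the fingertips stand 17 mm ahead of it and the grasp point (between the pads) lies 2 mm behind it; z points along the fingers, y is the line along which they close (so a half turn about z gives the same grasp; the last joint's range is limited). The gripper opens to 92 mm and grips with 3 to 60 N. Pads are 20 mm wide; open, the fingers measure 128 mm over their backs; the gripper's body (75 mm by 189 mm) begins 69 mm behind the grasp point.
Start: joints at [-1.301, 0.353, 1.633, -0, 1.155, -0.002], TCP at [167.79, -602.059, 231.583] pointing down, gripper open.
Joint ranges: [-2.63, 2.63], [-0.92, 2.1], [0.06, 2.66], [-1.3, 4.44], [0, 2.69], [-3.02, 3.02]. Speed limits (rad/s): [2.22, 2.22, 2.79, 3.14, 3.14, 3.14].

INTERFACE

Orientations are given as a rotation vector (axis times angle).
In Python, from workcell import observe, imaging, arm gives the robot as it stands. The module is installed in compiled form; this text tells all that it offers.
- The arm moves only by the tool drive_tool, never from a script. Its argument "increments" is a list of rows, each a list of 5 numbers: the shift along the world's x, y, z in mm, then the turn about the world's z in degrees, then the opening, from -1 (shut) to 1 (fully open). In form: [[tx, ty, tz, roll, hand], ...]. A call has 1 to 20 rows; each row shifts and turns the commanded pose from where the row before left it; what a row does not reach is not made up. A row lasts 1/8 s, in which the tool goes at most 62.5 mm and 10.7 degrees, less where a joint would pass 70% of its speed; a pose out of reach is approached as far as the arm can. A call with a gripper value outside its range is refused whole. The fingers move at their own pace and stop on an object; the grip force is fixed at half the most. Time passes only in rows, so rows that do not move let the fingers close. It gives the time, the measured TCP pose, the force, the opening and the grip force at its end, in the units of the state.
- observe(): the state, without advancing time (a new reading comes with each control period).
- imaging.snapshot(name): name is "scene" or "top"; returns a dict with "img" (384x512x3 uint8, red, green, blue), "z_map" (384x512 float32, mm along the optical axis (not along the pixel's ray), 0 where there is no reading), "fx", "fy", "cx", "cy" (pixels), "distortion" ([k1, k2, p1, p2, k3] as OpenCV has them; the pictures are not rectified), "xyz" and "rotation" of the camera in the world. Camera axes: x right, y down, z forward; pixel columns grow to the right and rows downward; lengths in mm; the calibration is good to about 2 mm. A picture is of the moment at which its call begins.
- arm.hand_in(): hands the job in; it is judged then, once.
The state is a dict: "time": time; "q": joint angles; "dq": joint speeds; "joint_efforts": joint torques, N m; "ee_pos": TCP position; "tool_rot": TCP orientation; "wrist_force": force on the tool from outside, world axes, zero at the start; "moment": the same for the moment, N m; "opening": finger opening in mm; "finger_force": force on a finger pad.
Only numpy, scipy, OpenCV 4.12 (cv2) and the standard library are available. Lean on these libraries where they do the work, as an engineer would, in place of code of your own. Each camera call takes 0.05 s, during which the arm holds its last target. There are 200 camera calls.

TASK

On the hobby light bench, first slide the lamp's shutter grip all the way to its end stop so that the lens is uncovered and leave it there. Then pick the rectangular sample cell off the desk pad, gripping it by its two frosted faces only and never touching its clear windows or stopper, and hold it upright and still in the light path, midway between lamp and sensor, with the middle of its clear windows on the beam and facing lamp and sensor squarely. Finish while holding it there in the gripper, resting on nothing; do not tip the cell over or disturb the other things around.

Things in the scene. Friction and masses are not known exactly. Their poses are not given: they have to be found in the camera images.
- cell: Sample cell (cuvette) upright on the pad: clear block 26 mm along its y, 18 mm along x, 55 mm tall, about 60 g, plus a black stopper 6 mm tall. Origin: centre of underside. The faces looking along +y and -y are frosted (opaque white) walls, 3 mm thick, 16 mm wide, full height, 26 mm apart: grip these. Those along +x and -x are the clear windows, 20 mm wide; either may face the lamp.
- cell_clear: The part of the cell not to be touched: clear glass with both windows, and the stopper (12 mm in x, 14 mm in y) on top. Fixed to the cell, same origin and axes.
- cell_mid (a point): Centre of the sample cell's glass, 27.5 mm above its underside; axes as the cell.
- pad: Brown leather desk pad, fixed flat on the table, 240 mm (x) by 230 mm (y), 4 mm thick; origin at the centre of its underside. Sample cell, vial and brick stand on it, at least 95 mm apart between centres, in any order.
- bench: Light bench, fixed: base 110 mm (x) by 300 mm (y -135 to +165), 12 mm thick; origin at table height. Grey lamp housing: 75 mm in x, y +75 to +155, top 122 mm above the table; grey sensor post facing it, 50 mm in x, y -115 to -75, top 122 mm. Light runs along y at x = 0, 90 mm above the table, from the lens at y = +75 to the sensor eye at y = -75; the 150 mm between is free.
- beam_mid (a point): Midpoint of the light path between lamp and sensor, 90 mm above the table; axes as the bench (y along the light, x across it, z up).
- shutter (a joint): Shutter of the lamp, in m: slides along the bench's -x (at the usual setting towards the robot), from 0 (start stop) to 0.045 (end stop: fully open, lens uncovered). Starts part way, stays where it is left, friction about 1.5 N.
- shutter_top (a point): Top centre of the shutter's grip on the lamp housing, 160.5 mm above the table; moves with it. Black upright bar, 12 mm in the bench's x, 16 mm in its y, rising 34 mm from a steel slide lying just over the housing (slide's top 126.5 mm above the table), whose blade hangs in front of the lens. In the bench's frame it is at y = +105 mm, x = minus the joint value.
- vial: Bystander: round glass vial with black cap, 26 mm across, 60 mm tall, standing on the pad. Origin: centre of its underside.
- brick: Bystander: grey plastic building brick, 32 mm square, 38 mm tall with four studs, on the pad. Origin: centre of its underside.
- tumbler: Bystander: tall steel tumbler, 88 mm across the top, 170 mm tall, on the table on the robot's left. Origin: centre of its underside.
- screwdriver: Bystander: screwdriver lying on the table beyond the pad and bench, about 200 mm long. Origin near its middle.

How it is judged (in metres and radians):
On the way, in this order (a step that is already met when the one before it is completed fails the run):
1. the shutter is slid to its end stop while the cell still stands on the pad (value of joint shutter above 0.042 m and distance of cell from where it was at the start of the episode below 0.02 m), for 0.2 s.
2. the cell is lifted clear of the pad in the fingers (contact force between the fingers and cell above 1 N and contact force between cell and pad below 0.1 N and height (world z) of cell above 0.03 m), for 0.2 s.
At the end, for the whole second after the job is handed in: Shutter within 3 mm of its end stop; cell in the fingers (over 1 N), clear parts untouched, resting on nothing, still; its middle within 8 mm of the beam sideways, 12 mm in height, 30 mm of midway; upright and windows square to the beam within 0.17 rad (value of joint shutter above 0.042 m and contact force between the fingers and cell above 1 N and contact force between cell and bench below 0.1 N and contact force between cell and pad below 0.1 N and contact force between the fingers and cell_clear below 1 N and x of cell_mid in the frame of beam_mid between -0.008 and 0.008 m and y of cell_mid in the frame of beam_mid between -0.03 and 0.03 m and z of cell_mid in the frame of beam_mid between -0.012 and 0.012 m and angle between the x axis of cell and the y axis of beam_mid, either way round below 0.17 rad and angle between cell's own z axis and vertical below 0.17 rad and linear speed of cell below 0.02 m/s); the arm keeps its last pose, push and grip.
It fails at once if the fingers press on the cell's clear windows or stopper (over 1 N) (contact force between the fingers and cell_clear above 1 N).
It fails at once if the cell is tipped over (beyond 0.6 rad) (angle between cell's own z axis and vertical above 0.6 rad).
It fails at once if the vial, brick, tumbler or screwdriver is moved by more than 30 mm (distance of any of vial, brick, tumbler, screwdriver from where it was at the start of the episode above 0.03 m).
It fails at once if the vial, brick or tumbler is tipped over (angle between any of vial, brick, tumbler's own z axis and vertical above 0.6 rad).
It also fails if it takes over 56 s, if anything falls off the work surface, if the arm or the gripper's body presses on something with over 40 N, if the wrist force passes 120 N, or if a joint passes its speed limit or range.

## Working session

There is one attempt and no reset: what is moved stays moved. The work goes in short steps, Python scripts to look and compute and a tool call to move; the robot and the scene stay as the last step left them, time stands still between calls to the robot, and variables do not carry over. Pictures are saved under pics/ and viewed, at most 10 in all, crops included, and the job is handed in when it is done.

Besides the shell and the picture viewer there is one more tool, called after "Request:" by a JSON object that holds its "method" and its "body". drive_tool: Moves the arm, as the interface text tells. Its arguments: {"type":"object","properties":{"increments":{"type":"array"}},"required":["increments"]}

```bash
mkdir -p pics
cat > h.py <<'E'
import numpy as np, cv2
from workcell import observe, imaging, arm
def snap(n):
    s=imaging.snapshot(n)
    R=np.array(s["rotation"],float)
    if R.size==3: R=cv2.Rodrigues(R.reshape(3,1))[0]
    s["R"]=R; s["K"]=np.array([[s["fx"],0,s["cx"]],[0,s["fy"],s["cy"]],[0,0,1.]])
    s["d"]=np.array(s["distortion"],float); s["p"]=np.array(s["xyz"],float); return s
def rays(s,uv):
    u=cv2.undistortPoints(np.array(uv,float).reshape(-1,1,2),s["K"],s["d"]).reshape(-1,2)
    return np.c_[u,np.ones(len(u))]@s["R"].T      # scaled so that depth=1
def onplane(s,uv,z):
    r=rays(s,uv); return s["p"]+r*((z-s["p"][2])/r[:,2])[:,None]
def cloud(s):
    v,u=np.mgrid[0:384,0:512]; r=rays(s,np.c_[u.ravel(),v.ravel()])
    P=s["p"]+r*s["z_map"].reshape(-1,1); P[s["z_map"].ravel()==0]=np.nan
    return P.reshape(384,512,3)
def save(s,f,box=None,k=1.5):
    im=s["img"][...,::-1]
    if box: im=im[box[1]:box[3],box[0]:box[2]]
    cv2.imwrite(f,cv2.resize(im,None,fx=k,fy=k,interpolation=cv2.INTER_CUBIC))
E
python3 - <<'E'
from h import *
for n in("scene","top"):
    s=snap(n); save(s,f"pics/{n}0.png"); print(n,s["p"].round(),s["R"].round(2).tolist(),s["fx"],s["d"])
    import pickle; pickle.dump(s,open(n+"0.pkl","wb"))
print(observe())
E
```

```text
scene [1170. -175.  964.] [[0.39, 0.72, -0.58], [0.92, -0.3, 0.24], [0.0, -0.63, -0.78]] 379.0684854405989 [-0.10379647  0.          0.          0.          0.        ]
top [ 338.   79. 1348.] [[-0.01, -0.99, 0.17], [-1.0, 0.01, -0.0], [0.0, -0.17, -0.99]] 446.640534645934 [-0.09048061  0.          0.          0.          0.        ]
{'time': 0.1, 'q': array([-1.30142422e+00,  3.53581211e-01,  1.63404421e+00, -4.80079519e-06,
        1.15519358e+00, -2.41322765e-03]), 'dq': array([ 0.00060895, -0.00100629, -0.00245785,  0.00010361, -0.00111602,
       -0.00013279]), 'joint_efforts': array([ 1.91921094e-04, -5.94903767e+01, -3.34930086e+01,  6.98268553e-02,
        1.84361479e-02, -4.38221150e-05]), 'ee_pos': array([ 167.66223331, -601.66008535,  230.94395727]), 'tool_rot': array([-3.11142558e+00, -4.25445072e-01,  2.63098764e-04]), 'wrist_force': array([ 0.04222501, -0.05494073, -0.5526011 ]), 'moment': array([-0.02920189,  0.02751722,  0.04711343]), 'finger_force': 0.0, 'opening': 92.21600717033313}
```

View pics/scene0.png

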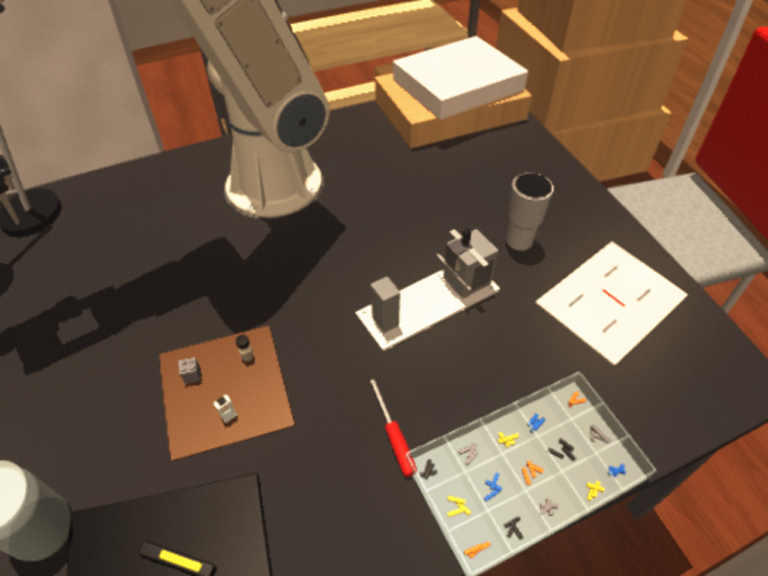

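View pics/top0.png

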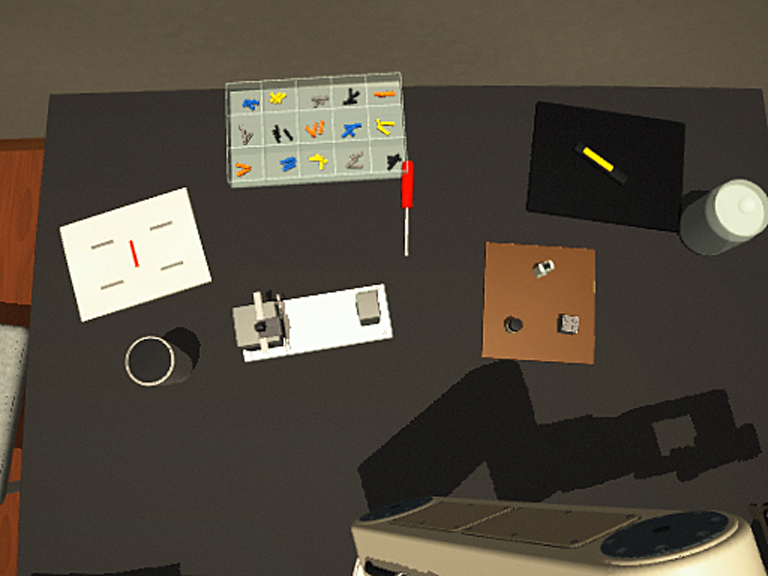

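Scene: the arm, brown pad with brick (188,370), vial (244,345), cell (225,408); white bench (430,305), tumbler, red screwdriver (397,440). Top: cell (543,267), vial (513,325), brick (569,324), bench (310,322), shutter grip (262,325), with +x up and +y left.

```bash
cat > m.py <<'E'
from h import *
import pickle
for n,boxc in(("top",(325,155,400,225)),("scene",(120,225,190,300))):
    s=pickle.load(open(n+"0.pkl","rb")); P=cloud(s); hsv=cv2.cvtColor(s["img"],cv2.COLOR_RGB2HSV)
    # bench base: bright white
    m=((hsv[...,1]<60)&(hsv[...,2]>140)&(abs(P[...,2]-12)<8)).astype(np.uint8)
    m=((m>0)&(P[...,0]>300)&(P[...,0]<700)&(P[...,1]>-100)&(P[...,1]<350)).astype(np.uint8)
    c=max(cv2.findContours(m,0,1)[0],key=cv2.contourArea)
    q=onplane(s,c.reshape(-1,2),12)[:,:2].astype(np.float32)
    r=cv2.minAreaRect(q); print(n,"bench rect",r, cv2.boxPoints(r).round().tolist())
    # pad things
    pad=(P[...,2]>25)&(P[...,2]<75)&(P[...,1]<-60)&(P[...,0]>250)&(P[...,0]<650)&(P[...,1]>-420)
    k,l,st,ce=cv2.connectedComponentsWithStats(pad.astype(np.uint8))
    for i in range(1,k):
        if st[i,4]>15: print(st[i],np.nanmedian(P[l==i],0).round(),np.nanmax(P[l==i][:,2]).round(),s["img"][l==i].mean(0).round())
    # shutter grip
    g=(P[...,2]>140)&(P[...,2]<175)&(P[...,0]>330)&(P[...,0]<600)&(P[...,1]>100)&(P[...,1]<400)&(hsv[...,2]<70)
    k,l,st,ce=cv2.connectedComponentsWithStats(g.astype(np.uint8))
    for i in range(1,k):
        if st[i,4]>8: print("grip?",st[i],ce[i].round(1),onplane(s,[ce[i]],160).round(),np.nanmedian(P[l==i],0).round())
    save(s,f"pics/{n}c.png",boxc,8)
s=pickle.load(open("top0.pkl","rb")); save(s,"pics/topb.png",(145,180,270,245),6)
E
python3 m.py
```

```text
top bench rect ((512.338623046875, 201.02952575683594), (110.83384704589844, 299.95892333984375), 8.883173942565918) [[434.0, 341.0], [481.0, 44.0], [590.0, 61.0], [544.0, 358.0]]
[358 173  11  10  72] [ 611. -257.   59.] 72.0 [148. 146. 126.]
[373 210  13  12 138] [ 500. -305.   44.] 52.0 [145. 135. 119.]
[337 212  12  10  85] [ 497. -192.   63.] 69.0 [66. 59. 49.]
grip? [170 215   7   6  28] [172.7 217.5] [[487. 286. 160.]] [487. 286. 159.]
scene bench rect ((517.6530151367188, 162.00543212890625), (109.91277313232422, 218.44290161132812), 8.998149871826172) [[446.0, 261.0], [480.0, 46.0], [589.0, 63.0], [555.0, 278.0]]
[157 223  11  15 112] [ 503. -193.   58.] 67.0 [92. 72. 56.]
[120 238  13  14 147] [ 503. -303.   42.] 47.0 [142. 120. 103.]
[143 263  14  16 128] [ 617. -257.   56.] 68.0 [168. 150. 124.]
grip? [308 152   6   9  41] [310.6 156.1] [[493. 284. 160.]] [489. 287. 155.]
```

View pics/topc.png

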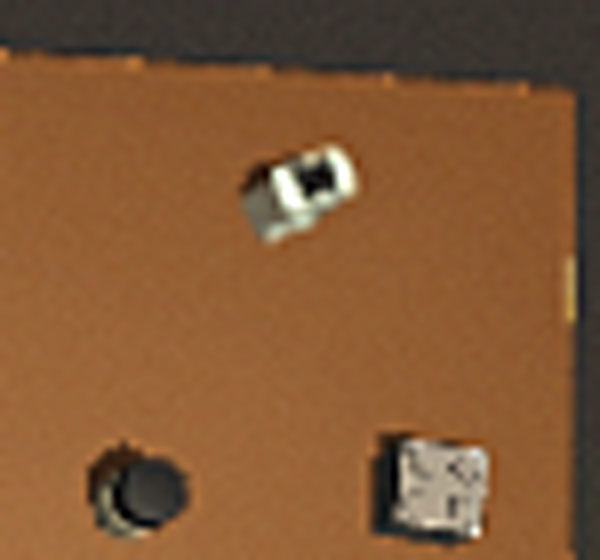

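View pics/scenec.png

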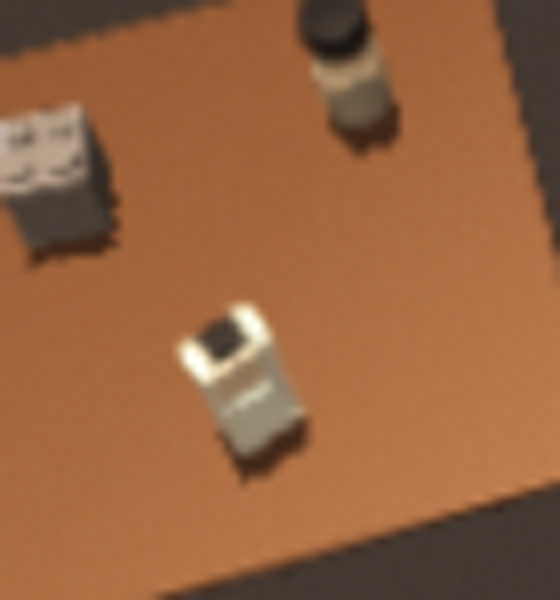

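View pics/topb.png

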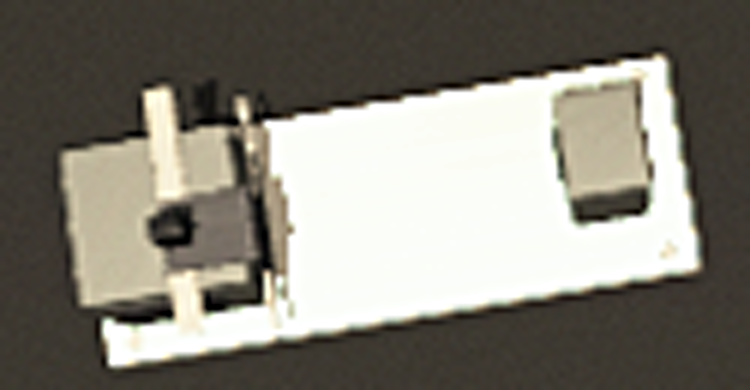

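Top crop: cell with stopper at (317,178), frosted end strips at (293,190) and (343,172). Scene crop: strips at (193,362) and (250,320), so both views agree. Bench crop: black grip at (170,228), sensor post at (605,140).

Bench: yaw +8.9°, origin about (514.6, 186). The rectangle is 110.8 x 300, which matches. Grip at about joint 0.011. Next I refine the cell yaw and move towards the shutter with the jaws shut.

Request:
{"method": "drive_tool", "body": {"increments": [[19.5,49.7,1,-0.4,-1],[19.5,49.7,1,-0.4,-1],[19.5,49.7,1,-0.4,-1],[19.5,49.7,1,-0.4,-1],[19.5,49.7,1,-0.4,-1],[19.5,49.7,1,-0.4,-1],[19.5,49.7,1,-0.4,-1],[19.5,49.7,1,-0.4,-1],[19.5,49.7,1,-0.4,-1],[19.5,49.7,1,-0.4,-1],[19.5,49.7,1,-0.4,-1],[19.5,49.7,1,-0.4,-1],[19.5,49.7,1,-0.4,-1],[19.5,49.7,1,-0.4,-1],[19.5,49.7,1,-0.4,-1],[19.5,49.7,1,-0.4,-1],[19.5,49.7,1,-0.4,-1],[19.5,49.7,1,-0.4,-1]]}}

```text
time: 2.35
ee_pos: [519.0, 294.3, 249.3]
tool_rot: [3.133, 0.229, -0.001]
wrist_force: [0.7, -0.0, 0.3]
opening: 0.5
finger_force: 0.0
```

Run:
```python
from h import *; import pickle
for n,o,a,b in(("top",(325,155),(293,190),(343,172)),("scene",(120,225),(193,362),(250,320))):
    s=pickle.load(open(n+"0.pkl","rb"))
    # white frosted tops by mask around, in crop upsampled coords
    w=onplane(s,(np.array([a,b])+.5)/8-.5+np.array(o),59); d=w[1]-w[0]
    print(n,w.round(1).tolist(),w.mean(0).round(1),np.hypot(*d[:2]),np.degrees(np.arctan2(d[1],d[0])))
    P=cloud(s); v=s["img"].min(2).astype(int)
    m=(P[...,2]>50)&(abs(P[...,0]-612)<40)&(abs(P[...,1]+257)<40)
    c=max(cv2.findContours(m.astype(np.uint8),0,1)[0],key=cv2.contourArea).reshape(-1,2)
    r=cv2.minAreaRect(onplane(s,c,59)[:,:2].astype(np.float32)); print(r)
o=observe(); print(o["ee_pos"],o["tool_rot"],o["q"].round(2),o["time"])
```

```text
top [[609.2, -253.1, 59.0], [615.8, -272.3, 59.0]] [ 612.5 -262.7   59. ] 20.29545873720628 -70.94838791672497
((613.4069213867188, -259.4566955566406), (18.733810424804688, 26.044401168823242), 23.425931930541992)
scene [[613.9, -270.2, 59.0], [605.5, -248.6, 59.0]] [ 609.7 -259.4   59. ] 23.243679062632285 111.12314108433834
((613.921630859375, -257.5897216796875), (23.97720718383789, 26.261587142944336), 24.362720489501953)
[518.98288454 294.25781069 249.25886234] [ 3.13289751e+00  2.29375183e-01 -7.16872145e-04] [ 0.51  0.29  1.68 -0.    1.17  1.94] 2.35
```

Request:
{"method": "drive_tool", "body": {"increments": [[0,0,-50,0,-1],[0,0,-47,0,-1],[0,0,0,0,-1],[-7.9,-1.2,0,0,-1],[-7.9,-1.2,0,0,-1],[-7.9,-1.2,0,0,-1],[-7.9,-1.2,0,0,-1],[-4,-0.6,0,0,-1],[0,0,0,0,-1]]}}

```text
time: 3.48
ee_pos: [482.7, 287.0, 152.6]
tool_rot: [3.133, 0.229, -0.001]
wrist_force: [0.2, -0.7, -0.1]
opening: 0.5
finger_force: 0.0
```

Request:
{"method": "drive_tool", "body": {"increments": [[-4,-0.6,0,0,-1],[-4,-0.6,0,0,-1]]}}

```text
time: 3.72
ee_pos: [475.2, 285.9, 152.5]
tool_rot: [3.133, 0.229, 0.0]
wrist_force: [1.6, 0.6, 1.8]
opening: 0.3
finger_force: 0.8
```

Run:
```python
from h import *
s=snap("scene"); save(s,"pics/s1.png",(270,110,350,220),5)
s=snap("top"); save(s,"pics/t1.png",(145,180,225,245),6)
```

```text
(no output)
```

View pics/s1.png

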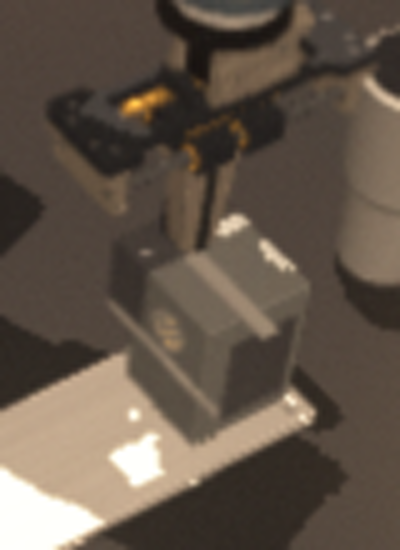

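The fingers press the grip and the slide has moved: the lens is visible at (165,330), the blade is off to its left, and the force of 1.6 N matches the friction. I keep going to the stop.

Request:
{"method": "drive_tool", "body": {"increments": [[-3,-0.5,0,0,-1],[-3,-0.5,0,0,-1],[0,0,0,0,-1]]}}

```text
time: 4.2
ee_pos: [468.8, 284.9, 152.5]
tool_rot: [3.133, 0.229, -0.001]
wrist_force: [-0.1, 0.6, 0.8]
opening: 0.6
finger_force: 0.1
```

Request:
{"method": "drive_tool", "body": {"increments": [[-2,-0.3,0,0,-1],[-2,-0.3,0,0,-1]]}}

```text
time: 4.45
ee_pos: [468.2, 284.9, 152.8]
tool_rot: [-3.132, -0.231, -0.01]
wrist_force: [18.5, -0.0, -13.3]
opening: 0.3
finger_force: 8.9
```

Request:
{"method": "drive_tool", "body": {"increments": [[-2,-0.3,0,0,-1]]}}

```text
time: 4.58
ee_pos: [468.0, 284.9, 152.9]
tool_rot: [-3.132, -0.231, -0.016]
wrist_force: [25.1, -0.2, -19.3]
opening: 0.3
finger_force: 12.4
```

Request:
{"method": "drive_tool", "body": {"increments": [[-2,-0.3,0,0,-1]]}}

```text
time: 4.7
ee_pos: [467.7, 284.9, 153.0]
tool_rot: [-3.131, -0.232, -0.021]
wrist_force: [32.8, 0.7, -25.7]
opening: 0.3
finger_force: 15.9
```

End stop reached: the force climbs without any travel, and TCP bench x is about -30 as expected. Back off, lift and go above the cell, at about (612.5, -260) with jaw yaw -69°.

Request:
{"method": "drive_tool", "body": {"increments": [[9.9,1.5,0,0,-1],[5,0.8,0,0,-1],[0,0,50,0,-1],[0,0,50,0,-1],[12.3,-49,0,1.1,-1],[12.3,-49,0,1.1,-1],[12.3,-49,0,1.1,-1],[12.3,-49,0,1.1,-1],[12.3,-49,0,1.1,-1],[12.3,-49,0,1.1,-1],[12.3,-49,0,1.1,-1],[12.3,-49,0,1.1,0],[12.3,-49,0,1.1,0.5],[12.3,-49,0,1.1,0.5],[12.3,-49,0,1.1,0.5],[0,0,0,0,0.5]]}}

```text
time: 6.7
ee_pos: [611.2, -255.6, 252.0]
tool_rot: [-3.092, -0.554, 0.001]
wrist_force: [-0.7, -0.1, -0.5]
opening: 48.6
finger_force: 0.0
```

Run:
```python
from h import *
s=snap("scene"); t=snap("top")
a=s["img"][110:220,260:350];b=s["img"][190:310,110:240]
A=cv2.resize(a,None,fx=4,fy=4);B=cv2.resize(b,None,fx=3,fy=3);h=max(A.shape[0],B.shape[0])
f=lambda i:np.vstack([i,np.zeros((h-i.shape[0],i.shape[1],3),np.uint8)])
cv2.imwrite("pics/s2.png",np.hstack([f(A),f(B)])[...,::-1])
for n,q in(("top",t),("scene",s)):
    P=cloud(q);v=q["img"].max(2)
    g=(P[...,2]>143)&(P[...,2]<175)&(abs(P[...,0]-455)<60)&(abs(P[...,1]-283)<45)&(v<80)
    m=P[g]; print(n,g.sum(),np.nanmedian(m,0))
    k,l,st,ce=cv2.connectedComponentsWithStats(g.astype(np.uint8)); i=1+st[1:,4].argmax(); print(onplane(q,[ce[i]],158))
o=observe(); R=cv2.Rodrigues(o["tool_rot"])[0]; print(o["ee_pos"],np.degrees(np.arctan2(R[1,1],R[0,1])),R[:,2],o["opening"])
```

```text
top 31 [453.35248041 281.41514102 160.86681912]
[[453.97528835 282.07371752 158.        ]]
scene 39 [455.21135271 281.49051601 155.42413148]
[[457.42834209 280.47705196 158.        ]]
[ 610.74773615 -252.58045966  252.00645048] -69.5984813516005 [-0.00141845  0.00126311 -0.9999982 ] 56.409269269284366
```

View pics/s2.png

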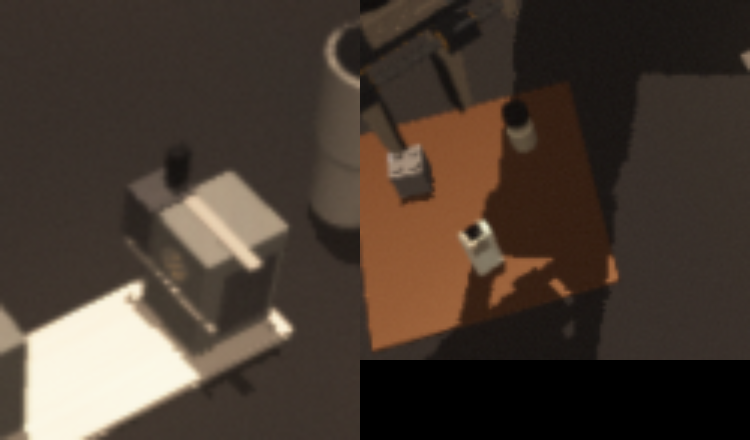

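Left: the lens is uncovered (175,265), with the grip at (178,165), which I measured at (453.5, 281.5) against (454, 283) expected at the stop. Right: the cell stands undisturbed at (480,245), with the vial and brick in place. Now I descend and grip.

Request:
{"method": "drive_tool", "body": {"increments": [[1.8,-7.4,0,0,0.5],[0,0,-50,0,0.5],[0,0,-50,0,0.5],[0,0,-50,0,0.5],[0,0,-40,0,0.5],[0,0,-20,0,0.5],[0,0,-10,0,0.5],[0,0,0,0,0.5]]}}

```text
time: 7.8
ee_pos: [613.6, -260.3, 33.1]
tool_rot: [3.091, 0.559, 0.001]
wrist_force: [-0.3, -0.2, 0.2]
opening: 68.9
finger_force: 0.0
```

Run:
```python
from h import *
s=snap("scene"); save(s,"pics/s3.png",(110,200,200,300),6)
```

```text
(no output)
```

View pics/s3.png

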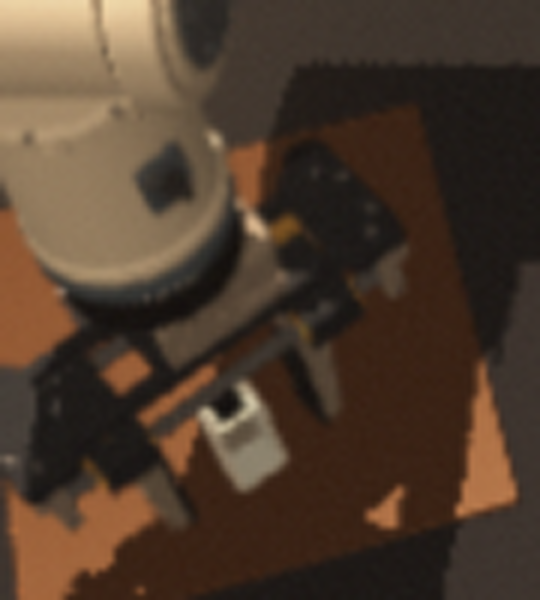

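Both fingers straddle the cell, tips at (180,520) and (333,412), with the cell centred between them and the windows facing free sides. Closing.

Request:
{"method": "drive_tool", "body": {"increments": [[0,0,0,0,0],[0,0,0,0,-0.3],[0,0,0,0,-0.6],[0,0,0,0,-1],[0,0,0,0,-1],[0,0,0,0,-1],[0,0,0,0,-1]]}}

```text
time: 8.72
ee_pos: [613.2, -260.4, 32.6]
tool_rot: [3.092, 0.558, -0.0]
wrist_force: [0.1, -0.3, 0.9]
opening: 26.0
finger_force: 30.0
```

The opening is 26.0 mm at 30 N, so it holds the frosted faces. Lift, then go over the bench.

Request:
{"method": "drive_tool", "body": {"increments": [[0,0,10,0,-1],[0,0,20,0,-1],[0,0,35,0,-1],[0,0,40,0,-1],[0,0,40,0,-1],[0,0,30,0,-1],[0,0,10,0,-1]]}}

```text
time: 9.6
ee_pos: [614.2, -260.8, 221.1]
tool_rot: [3.089, 0.558, 0.006]
wrist_force: [0.0, -0.9, 0.3]
opening: 26.3
finger_force: 30.0
```

Request:
{"method": "drive_tool", "body": {"increments": [[-3,15,0,3.5,-1],[-6.4,28.8,0,5,-1],[-6.4,28.8,0,5,-1],[-6.4,28.8,0,5,-1],[-6.4,28.8,0,5,-1],[-6.4,28.8,0,5,-1],[-6.4,28.8,0,5,-1],[-6.4,28.8,0,5,-1],[-6.4,28.8,0,5,-1],[-6.4,28.8,0,5,-1],[-6.4,28.8,0,5,-1],[-6.4,28.8,0,5,-1],[-6.4,28.8,0,5,-1],[-6.4,28.8,0,5,-1],[-6.4,28.8,0,5,-1],[-6.4,28.8,0,5,-1],[0,0,0,0,-1],[0,0,0,0,-1]]}}

```text
time: 11.85
ee_pos: [514.0, 186.1, 217.3]
tool_rot: [-2.042, -2.387, 0.001]
wrist_force: [0.3, 0.0, -1.1]
opening: 26.0
finger_force: 30.0
```

Run:
```python
from h import *
o=observe(); R=cv2.Rodrigues(o["tool_rot"])[0]; print(o["ee_pos"],np.degrees(np.arctan2(R[1,1],R[0,1])),R[:,2],o["opening"],o["finger_force"],o["q"].round(2))
```

```text
[513.99570378 186.11371139 217.31319457] 8.92002348979125 [-4.70398067e-04 -5.36413654e-04 -9.99999745e-01] 25.96330726059395 29.999859631061554 [ 0.34  0.25  1.82 -0.    1.08  0.19]
```

Request:
{"method": "drive_tool", "body": {"increments": [[0,0,-30,0,-1],[0,0,-35,0,-1],[0,0,-35,0,-1],[0,0,-18,0,-1],[0,0,-8,0,-1],[0,0,0,0,-1],[0,0,0,0,-1],[0,0,0,0,-1],[0,0,0,0,-1]]}}

```text
time: 12.98
ee_pos: [514.4, 186.8, 92.1]
tool_rot: [2.04, 2.388, 0.001]
wrist_force: [0.4, -0.1, -1.3]
opening: 25.6
finger_force: 30.0
```

Run:
```python
from h import *
s=snap("scene"); save(s,"pics/s4.png",(225,120,345,240),5)
P=cloud(s); v=s["img"].min(2)
m=(abs(P[...,0]-514)<35)&(abs(P[...,1]-186)<35)&(P[...,2]>55)&(P[...,2]<125)
k=P[m&(v>70)]; print(len(k),np.nanmedian(k,0),np.nanpercentile(k,[3,97],axis=0).round())
o=observe(); R=cv2.Rodrigues(o["tool_rot"])[0]; print(o["ee_pos"],np.degrees(np.arctan2(R[1,1],R[0,1])),o["opening"],o["finger_force"],o["wrist_force"])
```

```text
93 [520.87418267 178.23893967  92.76853488] [[505. 175.  66.]
 [541. 198. 119.]]
[514.37934263 186.77786654  91.98035973] 8.977636183319744 26.051982206431028 29.99984174966812 [ 0.25274655  0.33046679 -1.1341638 ]
```

View pics/s4.png

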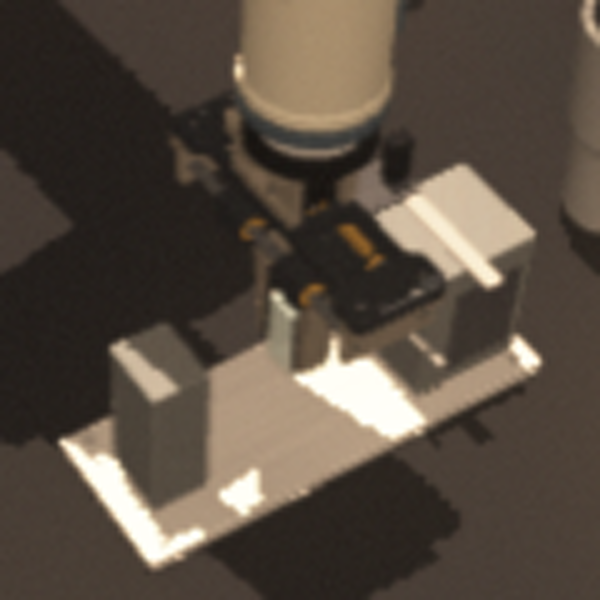

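The cell hangs upright between the fingers (window at (283,330), facing the sensor post) and is clear of the base. The shutter grip is still at its stop (398,155). Handing in.

```bash
python3 -c "
from workcell import arm; print(arm.hand_in())"
```

```text
the job is handed in; nothing more can be done
None
```

I handed the job in at about 13 s. The shutter is at its end stop, and the cell is held upright by its frosted faces at mid-beam, square to the light by my last measurements. The hand-in returned no verdict.

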